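# Find the free hatch of the service duct and push it open

## Robot

A 6-joint arm with a two-finger parallel gripper is mounted at the origin on a cart in front of the work surface, level with it; the furniture and walls round the work are solid. World frame = base frame: x ahead of the robot, y to its left, z up, the work surface at z = 0. Lengths are in m, angles in rad, forces in N, time in s.
With the tool pointing down it reaches from about 0.225 to 0.725 m from the base axis. Payload 3.1 kg.
Tool frame: the origin (TCP) lies at the very end of the fingers, on their centre line; the grasp point (between the pads) lies 19 mm behind it; z points along the fingers, y is the line along which they close (so a half turn about z gives the same grasp; the last joint's range is limited). The gripper opens to 85 mm and grips with 20 to 120 N. Pads are 22 mm wide; open, the fingers measure 114 mm over their backs; the gripper's body (76 mm by 85 mm) begins 54 mm behind the grasp point. The pads swing forward as they close: fully open they stand 13 mm farther back than shut.
Start: joints at [1.135, 0.048, 0.099, 1.622, 0, 1.443], TCP at [0.159, 0.5, 0.231] pointing down, gripper open.
Joint ranges: [-2.91, 2.91], [-0.99, 1.94], [-1.21, 1.42], [-2.12, 2.29], [-1.49, 1.47], [-3.14, 3.14]. Speed limits (rad/s): [2.79, 2.79, 3.14, 3.14, 3.14, 3.14].

## Interface

Orientations are given as a unit quaternion [x, y, z, w].
In Python, from rig import bot gives the robot as it stands.
- The arm moves only by the shell command python3 -m pendant 'ROWS' [OPENING]. ROWS is JSON, a list of rows, each an object of numbers: "dx", "dy", "dz": the shift along the tool's x, y, z scaled (see below); "ax", "ay", "az": the turn, a rotation vector about the tool's x, y, z scaled (see below). A call has 1 to 12 rows; each row is the pose to reach, as a shift and turn from the pose commanded when the call began, along the tool's axes at that moment; what a row does not reach only later rows make up. The controller multiplies each number of a shift by 12 cm and each number of a turn by pi/2 rad. A row lasts 1/10 s, in which the tool goes at most 50 mm and 8.59 degrees, less where a joint would pass 70% of its speed; a pose out of reach is approached as far as the arm can. A call with a number of a shift or a turn outside -1 to 1 is refused whole. A call with a gripper value outside its range is refused whole. OPENING is the gripper command: -1 is shut, 1 is fully open, values between are in proportion, set as the call begins (- or left out, the last holds). The fingers move at their own pace and stop on an object; the grip force is fixed at half the most. Time passes only in rows, so rows that repeat a pose let the fingers close. It gives the time, the measured TCP pose, the force, the opening and the grip force at its end, in the units of the state.
- bot.state(): the state, without advancing time (a new reading comes with each control period).
- bot.grab_frame(name): name is "scene" or "top" or "wrist"; returns a dict with "frame" (480x640x3 uint8, blue, green, red), "intrinsics" (3x3 intrinsics, pixels), "camera_from_world" (4x4, takes a point from world to camera coordinates). Camera axes: x right, y up, looking along -z (the intrinsics and any distortion apply to the point x, -y, -z); pixel columns grow to the right and rows downward; lengths in m; the calibration is good to about 2 mm. The wrist camera is an equidistant fisheye: a pixel r from the principal point sees the ray r / f radians off the axis. A picture is of the moment at which its call begins. There is no depth.
- bot.close_job(): hands the job in; it is judged then, once.
The state is a dict: "time": time; "joints": joint angles; "qvel": joint speeds; "tau": joint torques, N m; "tool_pos": TCP position; "tcp_rot": TCP orientation; "wrist_force": force on the tool from outside, world axes, zero at the start; "moment": the same for the moment, N m; "gripper_width": finger opening in m; "grip_force": force on a finger pad.
Only numpy, scipy, OpenCV 4.12 (cv2) and the standard library are available. Lean on these libraries where they do the work, as an engineer would, in place of code of your own. Each camera call takes 0.05 s, during which the arm holds its last target. There are 200 camera calls.

## Task

One of the four identical white hatch panels on top of the grey service duct has been released from below. Press the black thumb pads to find the panel that rocks, then push that panel down and over with the closed fingers until it stands fully open, and leave it so. Leave the pot, tube, stopper and bottle standing nearby where they are.

Things in the scene. Friction and masses are not known exactly. Their poses are not given: they have to be found in the camera images.
- duct: Fixed grey service duct on the worktop, a box 123 (x) x 322 (y) x 90 mm high. Origin: centre of its underside; x to its far side, y along it to the left, z up. In its top lie four identical white hatch panels, a to d from +y to -y, 78 mm apart, flush with the top. Exactly one is free, the others are blocked from below; which one varies and cannot be seen.
- flap_a_pad (a point): Centre of the black thumb pad (26 x 44 mm, blue ribs) on panel a; moves with it. The panel, 100 (duct x) x 66 x 5 mm, pivots about a line along duct y 45 mm nearer the robot than this point and 4 mm below it, and reaches 27 mm beyond this point. Pressed here a blocked panel stays hard; the free one tips, the pad going down into the hollow duct and the near edge rising.
- flap_a_pivot (a point): Fixed point on the pivot line of panel a, mid-width, 86 mm above the worktop (4 mm below the duct's top). The panel reaches 28 mm in front of it (that edge rises as it opens) and 72 mm behind. The cell below is 68 mm wide along duct y, ends 73 mm behind the pivot line and, under the free panel, is empty to 70 mm below it.
- flap_a (a joint): Tilt of panel a in rad: 0 flush and shut, grows as its far part goes down, 1.35 fully open (hanging almost upright in its cell). If free it is balanced and turns against light friction (about 1 N at the pad) and stays where it is left; it cannot tip the other way. If blocked it stays within 0.02 of 0.
- flap_b_pad (a point): Centre of the black thumb pad (26 x 44 mm, blue ribs) on panel b; moves with it. The panel, 100 (duct x) x 66 x 5 mm, pivots about a line along duct y 45 mm nearer the robot than this point and 4 mm below it, and reaches 27 mm beyond this point. Pressed here a blocked panel stays hard; the free one tips, the pad going down into the hollow duct and the near edge rising.
- flap_b_pivot (a point): Fixed point on the pivot line of panel b, mid-width, 86 mm above the worktop (4 mm below the duct's top). The panel reaches 28 mm in front of it (that edge rises as it opens) and 72 mm behind. The cell below is 68 mm wide along duct y, ends 73 mm behind the pivot line and, under the free panel, is empty to 70 mm below it.
- flap_b (a joint): Tilt of panel b in rad: 0 flush and shut, grows as its far part goes down, 1.35 fully open (hanging almost upright in its cell). If free it is balanced and turns against light friction (about 1 N at the pad) and stays where it is left; it cannot tip the other way. If blocked it stays within 0.02 of 0.
- flap_c_pad (a point): Centre of the black thumb pad (26 x 44 mm, blue ribs) on panel c; moves with it. The panel, 100 (duct x) x 66 x 5 mm, pivots about a line along duct y 45 mm nearer the robot than this point and 4 mm below it, and reaches 27 mm beyond this point. Pressed here a blocked panel stays hard; the free one tips, the pad going down into the hollow duct and the near edge rising.
- flap_c_pivot (a point): Fixed point on the pivot line of panel c, mid-width, 86 mm above the worktop (4 mm below the duct's top). The panel reaches 28 mm in front of it (that edge rises as it opens) and 72 mm behind. The cell below is 68 mm wide along duct y, ends 73 mm behind the pivot line and, under the free panel, is empty to 70 mm below it.
- flap_c (a joint): Tilt of panel c in rad: 0 flush and shut, grows as its far part goes down, 1.35 fully open (hanging almost upright in its cell). If free it is balanced and turns against light friction (about 1 N at the pad) and stays where it is left; it cannot tip the other way. If blocked it stays within 0.02 of 0.
- flap_d_pad (a point): Centre of the black thumb pad (26 x 44 mm, blue ribs) on panel d; moves with it. The panel, 100 (duct x) x 66 x 5 mm, pivots about a line along duct y 45 mm nearer the robot than this point and 4 mm below it, and reaches 27 mm beyond this point. Pressed here a blocked panel stays hard; the free one tips, the pad going down into the hollow duct and the near edge rising.
- flap_d_pivot (a point): Fixed point on the pivot line of panel d, mid-width, 86 mm above the worktop (4 mm below the duct's top). The panel reaches 28 mm in front of it (that edge rises as it opens) and 72 mm behind. The cell below is 68 mm wide along duct y, ends 73 mm behind the pivot line and, under the free panel, is empty to 70 mm below it.
- flap_d (a joint): Tilt of panel d in rad: 0 flush and shut, grows as its far part goes down, 1.35 fully open (hanging almost upright in its cell). If free it is balanced and turns against light friction (about 1 N at the pad) and stays where it is left; it cannot tip the other way. If blocked it stays within 0.02 of 0.
- pot: Loose white sample pot with red cap, 29 mm across, 46 mm tall, upright; origin at the centre of its underside. Bystander.
- tube: Loose screw-cap tube with orange cap, 34 mm across, 114 mm tall, upright; origin at the centre of its underside. Bystander.
- plug: Loose black rubber-like stopper, 29 mm across, 30 mm tall; origin at the centre of its underside. Bystander.
- bottle: Loose white bottle with red cap, 47 mm across, 88 mm tall; origin at the centre of its underside. Bystander.

How it is judged:
By the outcome, as a careful person would: the job done as asked, in the order asked, and still so for the second after the job is handed in, with the robot touching nothing.
It also fails if it takes over 45 s, if anything falls off the work surface, if the arm or the gripper's body presses on something with over 40 N, if the wrist force passes 120 N, or if a joint passes its speed limit or range.

## Working session

There is one attempt and no reset: what is moved stays moved. The work goes in short steps, Python scripts to look and compute and a shell command to move; the robot and the scene stay as the last step left them, time stands still between calls to the robot, and variables do not carry over. Pictures are saved under pics/ and viewed, at most 10 in all, crops included, and the job is handed in when it is done.

```bash
mkdir -p pics
python3 - <<'E'
from rig import bot
import cv2,pickle,numpy as np
d={}
for n in("scene","top"):
    f=bot.grab_frame(n);d[n]=f;cv2.imwrite(f"pics/{n}0.png",f["frame"])
    print(n,np.round(f["intrinsics"],1).tolist(),np.round(f["camera_from_world"],3).tolist())
pickle.dump(d,open("f0.pkl","wb"))
s=bot.state();print(s)
E
```

```text
scene [[511.5, 0.0, 331.5], [0.0, 511.5, 248.8], [0.0, 0.0, 1.0]] [[-0.871, 0.492, 0.01, 0.357], [-0.384, -0.692, 0.611, 0.388], [0.308, 0.528, 0.792, -1.255], [0.0, 0.0, 0.0, 1.0]]
top [[439.0, 0.0, 321.0], [0.0, 439.0, 238.5], [0.0, 0.0, 1.0]] [[-0.017, -0.999, -0.035, 0.325], [0.984, -0.023, 0.174, -0.613], [-0.175, -0.032, 0.984, -0.831], [0.0, 0.0, 0.0, 1.0]]
{'time': 0.1, 'joints': array([1.13516626e+00, 4.87166244e-02, 9.77245880e-02, 1.62201309e+00,
       3.08681196e-05, 1.44301270e+00]), 'qvel': array([ 6.93436026e-04, -7.77182887e-04,  4.07124000e-03,  8.52232091e-04,
        1.20478459e-03, -8.14226706e-05]), 'tau': array([ 2.91319004e-03, -3.39851403e+01,  3.20934927e+01,  1.58200983e-02,
       -1.06330724e-04,  4.90074285e-06]), 'tool_pos': array([0.15883234, 0.49980325, 0.23019846]), 'tcp_rot': array([ 1.53316060e-01,  9.88176586e-01, -1.05657679e-03, -3.21844109e-04]), 'wrist_force': array([-0.51027018,  0.51133702,  0.00470995]), 'moment': array([ 0.01324234, -0.00051825,  0.0529974 ]), 'grip_force': 0.0, 'gripper_width': 0.08579496799096178}
```

View pics/top0.png

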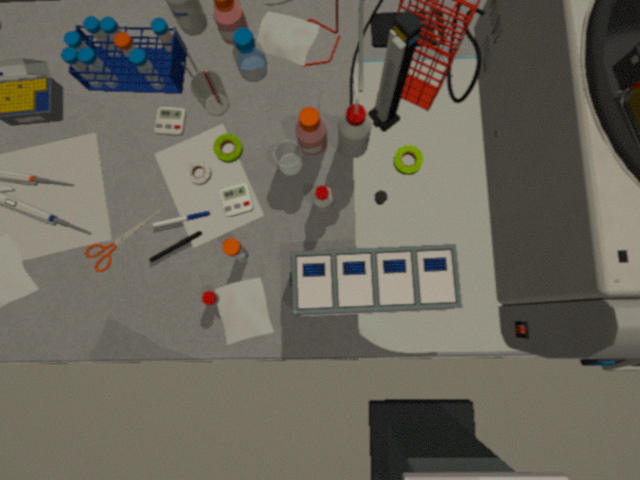

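View pics/scene0.png

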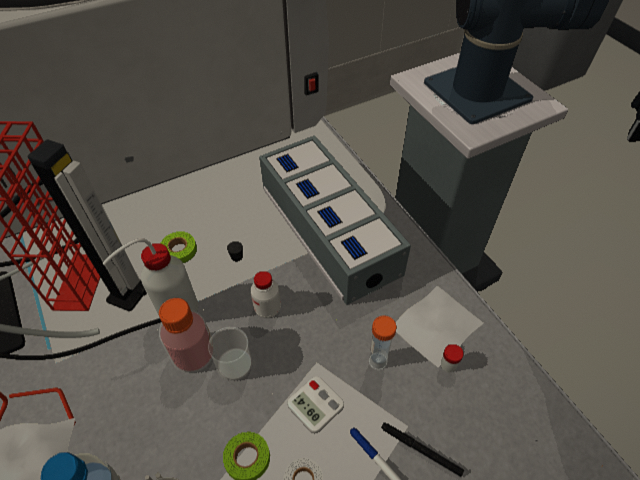

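The top view shows four panels with blue-ribbed pads near (314,269), (354,268), (394,266) and (434,264). The tube is at (232,246), the pot at (209,297), the bottle at (322,195) and the plug at (380,197). Next I locate the pads by colour.

```bash
cat > h.py <<'E'
import numpy as np,cv2
def ray(f,u,v):
    K,T=f["intrinsics"],f["camera_from_world"]
    d=np.array([(u-K[0,2])/K[0,0],-(v-K[1,2])/K[1,1],-1]); R=T[:3,:3]
    return -R.T@T[:3,3], R.T@d
def plane(f,u,v,z):
    o,d=ray(f,u,v); return o+d*(z-o[2])/d[2]
def tri(a,b):
    A=np.zeros((3,3));y=np.zeros(3)
    for o,d in(a,b):
        d=d/np.linalg.norm(d);P=np.eye(3)-np.outer(d,d);A+=P;y+=P@o
    return np.linalg.solve(A,y)
def blobs(f,box,lo=(100,120,40),hi=(130,255,255),amin=60):
    x0,y0,x1,y1=box
    m=cv2.inRange(cv2.cvtColor(f["frame"],cv2.COLOR_BGR2HSV),lo,hi)
    z=np.zeros_like(m);z[y0:y1,x0:x1]=m[y0:y1,x0:x1]
    z=cv2.morphologyEx(z,cv2.MORPH_CLOSE,np.ones((5,5)))
    n,l,s,c=cv2.connectedComponentsWithStats(z)
    return [(c[i],s[i]) for i in range(1,n) if s[i,4]>amin]
E
python3 - <<'E'
import pickle;from h import *
d=pickle.load(open("f0.pkl","rb"));t,s=d["top"],d["scene"]
bt=sorted(blobs(t,(290,240,465,320)),key=lambda b:b[0][0])
bs=sorted(blobs(s,(260,130,410,300)),key=lambda b:-b[0][1])
P=[]
for a,b in zip(bt,bs):
    p=tri(ray(t,*a[0]),ray(s,*b[0])); q=plane(t,*a[0],.09);P.append(q)
    print(a[0].round(1),a[1][2:],b[0].round(1),b[1][2:],"tri",p.round(4),"top plane",q.round(4),"scene plane",plane(s,*b[0],.09).round(4))
v=P[0]-P[-1];print("len",np.linalg.norm(v),"yaw of duct",np.arctan2(-v[0],v[1]))
# tops of tall things
for n,u,w,z in(("tube",232,246,.114),("pot",209,297,.046),("bottle",322,193,.088),("plug",380,197,.03)): print(n,plane(t,u,w,z).round(3))
# duct corners top
for u,w in((293,254),(455,245),(459,305),(294,313),(490,245)): print(plane(t,u,w,.09).round(3))
E
```

```text
[313.4 269.4] [ 19  12 191] [353.6 247. ] [ 22  21 242] tri [0.5543 0.3274 0.0886] top plane [0.5541 0.3273 0.09  ] scene plane [0.5549 0.3283 0.09  ]
[353.7 267.7] [ 20  11 200] [329.3 216. ] [ 21  20 210] tri [0.556  0.2491 0.0884] top plane [0.5556 0.2493 0.09  ] scene plane [0.5568 0.2502 0.09  ]
[394.1 266. ] [ 20  11 212] [307.2 188. ] [ 19  17 182] tri [0.5578 0.1711 0.0883] top plane [0.5573 0.1715 0.09  ] scene plane [0.5588 0.1723 0.09  ]
[434.8 264. ] [ 20  11 211] [286.9 162.4] [ 18  16 159] tri [0.5599 0.0931 0.0882] top plane [0.5595 0.0937 0.09  ] scene plane [0.5609 0.0948 0.09  ]
len 0.23369939242693002 yaw of duct 0.023132926492575243
tube [0.6   0.481 0.114]
pot [0.507 0.543 0.046]
bottle [0.707 0.308 0.088]
plug [0.712 0.187 0.03 ]
[0.585 0.367 0.09 ]
[0.596 0.053 0.09 ]
[0.481 0.053 0.09 ]
[0.471 0.366 0.09 ]
[ 0.594 -0.014  0.09 ]
```

```bash
cat > to.py <<'E'
import sys,numpy as np
from rig import bot
from scipy.spatial.transform import Rotation as R
# usage: to.py x y z  -> needed shift/turn in tool units (tool down, tool y along duct y)
s=bot.state();r=R.from_quat(s["tcp_rot"])
y=0.0231
W=R.from_matrix(np.array([[-np.cos(y),-np.sin(y),0],[-np.sin(y),np.cos(y),0],[0,0,-1]]).T)
p=np.array(list(map(float,sys.argv[1:4])))
print("shift",(r.inv().apply(p-s["tool_pos"])/.12).round(3),"turn",((r.inv()*W).as_rotvec()/(np.pi/2)).round(3),
 "pos",s["tool_pos"].round(4),"F",s["wrist_force"].round(2),"t",s["time"],"j",s["joints"].round(2),"w",round(s["gripper_width"],3))
E
python3 to.py .5541 .3275 .115
python3 -m pendant '[{"dx":-0.4,"dy":-0.05,"az":-0.08},{"dx":-0.8,"dy":-0.1,"az":-0.16},{"dx":-1,"dy":-0.1,"az":-0.21},{"dx":-1,"dy":-0.1,"az":-0.21},{"dx":-1,"dy":-0.1,"az":-0.21}]' -1
python3 to.py .5541 .3275 .115
```

```text
shift [-3.574 -0.368  0.96 ] turn [-0.001 -0.    -0.211] pos [0.1588 0.4998 0.2302] F [-0.51  0.51  0.  ] t 0.1 j [1.14 0.05 0.1  1.62 0.   1.44] w 0.086
shift [-3.574 -0.368  0.96 ] turn [-0.001 -0.    -0.211] pos [0.1588 0.4998 0.2302] F [-0.51  0.51  0.  ] t 0.1 j [1.14 0.05 0.1  1.62 0.   1.44] w 0.086$[0]: bad value
```

```bash
python3 -m pendant '[{"dx":-0.4,"dy":-0.05,"dz":0,"ax":0,"ay":0,"az":-0.08},{"dx":-0.8,"dy":-0.1,"dz":0,"ax":0,"ay":0,"az":-0.16},{"dx":-1,"dy":-0.1,"dz":0,"ax":0,"ay":0,"az":-0.21},{"dx":-1,"dy":-0.1,"dz":0,"ax":0,"ay":0,"az":-0.21},{"dx":-1,"dy":-0.1,"dz":0,"ax":0,"ay":0,"az":-0.21}]' -1
python3 to.py .5541 .3275 .115
```

```text
time: 0.6
tool_pos: [0.2697, 0.4522, 0.2307]
tcp_rot: [-0.01, 1.0, -0.0, -0.001]
wrist_force: [0.3, -0.1, -0.2]
gripper_width: 0.0122
grip_force: 0.0
shift [-2.35  -1.085  0.961] turn [-0.    -0.001 -0.002] pos [0.2697 0.4522 0.2307] F [ 0.32 -0.12 -0.17] t 0.6 j [0.91 0.05 0.1  1.62 0.   0.89] w 0.012
```

```bash
python3 -m pendant '[{"dx":-0.4,"dy":-0.18,"dz":0,"ax":0,"ay":0,"az":0},{"dx":-0.8,"dy":-0.36,"dz":0,"ax":0,"ay":0,"az":0},{"dx":-1,"dy":-0.46,"dz":0,"ax":0,"ay":0,"az":0},{"dx":-1,"dy":-0.46,"dz":0,"ax":0,"ay":0,"az":0}]' -1
python3 -m pendant '[{"dx":-0.4,"dy":-0.18,"dz":0,"ax":0,"ay":0,"az":0},{"dx":-0.8,"dy":-0.36,"dz":0,"ax":0,"ay":0,"az":0},{"dx":-1,"dy":-0.46,"dz":0,"ax":0,"ay":0,"az":0},{"dx":-1,"dy":-0.46,"dz":0,"ax":0,"ay":0,"az":0}]' -1
python3 to.py .5541 .3275 .110
```

```text
time: 1.0
tool_pos: [0.3931, 0.3989, 0.2305]
tcp_rot: [-0.009, 1.0, -0.001, 0.0]
wrist_force: [-0.9, 0.5, 1.3]
gripper_width: 0.0002
grip_force: 0.0
time: 1.4
tool_pos: [0.5139, 0.3466, 0.2299]
tcp_rot: [-0.009, 1.0, -0.001, -0.0]
wrist_force: [0.0, 0.8, 0.2]
gripper_width: -0.0002
grip_force: 0.0
shift [-0.332 -0.165  0.999] turn [-0.001 -0.    -0.003] pos [0.5139 0.3466 0.2299] F [0.03 0.85 0.16] t 1.4 j [ 0.49  0.3   0.39  1.66 -0.    0.47] w -0.0
```

```bash
python3 -m pendant '[{"dx":-0.2,"dy":-0.1,"dz":0.3,"ax":0,"ay":0,"az":0},{"dx":-0.33,"dy":-0.165,"dz":0.6,"ax":0,"ay":0,"az":0},{"dx":-0.33,"dy":-0.165,"dz":0.85,"ax":0,"ay":0,"az":0},{"dx":-0.33,"dy":-0.165,"dz":1,"ax":0,"ay":0,"az":0},{"dx":-0.33,"dy":-0.165,"dz":1,"ax":0,"ay":0,"az":0}]' -1
python3 -m pendant '[{"dx":0,"dy":0,"dz":0.08,"ax":0,"ay":0,"az":0},{"dx":0,"dy":0,"dz":0.16,"ax":0,"ay":0,"az":0},{"dx":0,"dy":0,"dz":0.19,"ax":0,"ay":0,"az":0},{"dx":0,"dy":0,"dz":0.19,"ax":0,"ay":0,"az":0},{"dx":0,"dy":0,"dz":0.19,"ax":0,"ay":0,"az":0}]' -1
python3 to.py .5541 .3275 .090
```

```text
time: 1.9
tool_pos: [0.5476, 0.3291, 0.1069]
tcp_rot: [-0.012, 1.0, -0.001, -0.004]
wrist_force: [0.1, 0.1, 0.7]
gripper_width: -0.0004
grip_force: 0.0
time: 2.4
tool_pos: [0.5525, 0.3287, 0.0891]
tcp_rot: [-0.011, 1.0, 0.0, 0.0]
wrist_force: [-0.0, -0.3, 0.1]
gripper_width: -0.0002
grip_force: 0.0
shift [-0.013 -0.01  -0.007] turn [ 0.     0.001 -0.001] pos [0.5525 0.3287 0.0891] F [-0.05 -0.33  0.1 ] t 2.4 j [0.43 0.37 0.19 1.39 0.   0.41] w -0.0
```

```bash
python3 -m pendant '[{"dx":0,"dy":0,"dz":0.02,"ax":0,"ay":0,"az":0},{"dx":0,"dy":0,"dz":0.04,"ax":0,"ay":0,"az":0},{"dx":0,"dy":0,"dz":0.04,"ax":0,"ay":0,"az":0},{"dx":0,"dy":0,"dz":0.04,"ax":0,"ay":0,"az":0}]' -1
```

```text
time: 2.8
tool_pos: [0.5521, 0.3284, 0.0836]
tcp_rot: [-0.011, 1.0, -0.0, -0.0]
wrist_force: [0.0, -0.4, 0.8]
gripper_width: 0.0002
grip_force: 0.0
```

```bash
python3 -m pendant '[{"dx":0,"dy":0,"dz":0.03,"ax":0,"ay":0,"az":0},{"dx":0,"dy":0,"dz":0.06,"ax":0,"ay":0,"az":0},{"dx":0,"dy":0,"dz":0.09,"ax":0,"ay":0,"az":0},{"dx":0,"dy":0,"dz":0.09,"ax":0,"ay":0,"az":0}]' -1
python3 - <<'E'
from rig import bot
import cv2
f=bot.grab_frame("scene")["frame"][90:330,230:450];cv2.imwrite("pics/s1.png",cv2.resize(f,None,fx=2.5,fy=2.5))
E
```

```text
time: 3.2
tool_pos: [0.5517, 0.3283, 0.0718]
tcp_rot: [-0.011, 1.0, -0.0, -0.001]
wrist_force: [-0.6, -0.1, 0.5]
gripper_width: -0.0001
grip_force: 0.0
```

View pics/s1.png

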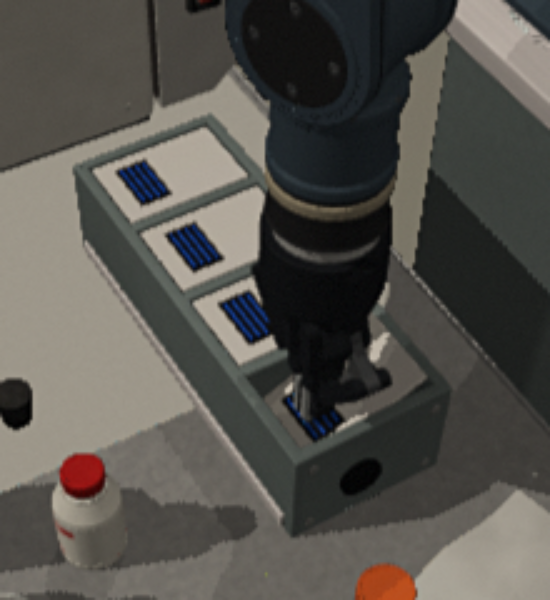

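Panel a tips: its pad is well below the rim and the force stays under 1 N, so it is the free panel. I'll push it down, then over towards the robot.

```bash
python3 -m pendant '[{"dx":0,"dy":0,"dz":0.04,"ax":0,"ay":0,"az":0},{"dx":0,"dy":0,"dz":0.08,"ax":0,"ay":0,"az":0},{"dx":0,"dy":0,"dz":0.12,"ax":0,"ay":0,"az":0},{"dx":0,"dy":0,"dz":0.15,"ax":0,"ay":0,"az":0},{"dx":0.03,"dy":0,"dz":0.15,"ax":0,"ay":0,"az":0},{"dx":0.06,"dy":0,"dz":0.15,"ax":0,"ay":0,"az":0},{"dx":0.09,"dy":0,"dz":0.15,"ax":0,"ay":0,"az":0},{"dx":0.12,"dy":0,"dz":0.15,"ax":0,"ay":0,"az":0},{"dx":0.14,"dy":0,"dz":0.15,"ax":0,"ay":0,"az":0},{"dx":0.14,"dy":0,"dz":0.15,"ax":0,"ay":0,"az":0}]' -1
python3 to.py .530 .327 .055
```

```text
time: 4.25
tool_pos: [0.5349, 0.3282, 0.0551]
tcp_rot: [-0.011, 1.0, 0.0, -0.0]
wrist_force: [0.8, 0.2, 0.5]
gripper_width: -0.0001
grip_force: 0.1
shift [ 0.041 -0.009  0.001] turn [ 0. -0. -0.] pos [0.5349 0.3282 0.0551] F [0.81 0.18 0.45] t 4.25 j [0.44 0.34 0.09 1.32 0.   0.42] w -0.0
```

```bash
python3 -m pendant '[{"dx":0.02,"dy":0,"dz":0,"ax":0,"ay":0,"az":0},{"dx":0.04,"dy":0,"dz":0,"ax":0,"ay":0,"az":0},{"dx":0.04,"dy":0,"dz":0,"ax":0,"ay":0,"az":0},{"dx":0.04,"dy":0,"dz":0,"ax":0,"ay":0,"az":0}]' -1
python3 -m pendant '[{"dx":0.015,"dy":0,"dz":0,"ax":0,"ay":0,"az":0},{"dx":0.03,"dy":0,"dz":0,"ax":0,"ay":0,"az":0},{"dx":0.03,"dy":0,"dz":0,"ax":0,"ay":0,"az":0},{"dx":0.03,"dy":0,"dz":0,"ax":0,"ay":0,"az":0}]' -1
```

```text
time: 4.65
tool_pos: [0.5303, 0.328, 0.0549]
tcp_rot: [-0.011, 1.0, -0.0, -0.0]
wrist_force: [-0.3, 0.3, 0.3]
gripper_width: -0.0
grip_force: 0.1
time: 5.05
tool_pos: [0.5282, 0.328, 0.0551]
tcp_rot: [-0.011, 1.0, 0.0, 0.001]
wrist_force: [5.8, 0.1, -2.3]
gripper_width: -0.0001
grip_force: 2.3
```

```bash
python3 -m pendant '[{"dx":0.02,"dy":0,"dz":0,"ax":0,"ay":0,"az":0},{"dx":0.03,"dy":0,"dz":0,"ax":0,"ay":0,"az":0},{"dx":0.03,"dy":0,"dz":0,"ax":0,"ay":0,"az":0},{"dx":0.03,"dy":0,"dz":0,"ax":0,"ay":0,"az":0}]' -1
python3 - <<'E'
from rig import bot
import cv2
f=bot.grab_frame("scene")["frame"][130:330,270:450];cv2.imwrite("pics/s2.png",cv2.resize(f,None,fx=3,fy=3))
E
```

```text
time: 5.45
tool_pos: [0.5279, 0.328, 0.0558]
tcp_rot: [-0.01, 1.0, 0.0, 0.005]
wrist_force: [10.2, 0.7, -4.9]
gripper_width: 0.0001
grip_force: 4.9
```

View pics/s2.png

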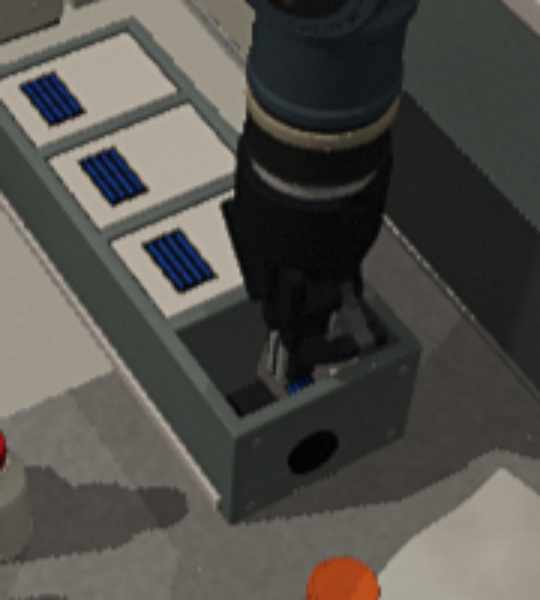

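Force rises against a stop and the panel hangs in its cell. I back off and lift straight out.

```bash
python3 -m pendant '[{"dx":-0.04,"dy":0,"dz":0,"ax":0,"ay":0,"az":0},{"dx":-0.12,"dy":0,"dz":0,"ax":0,"ay":0,"az":0},{"dx":-0.16,"dy":0,"dz":-0.1,"ax":0,"ay":0,"az":0},{"dx":-0.16,"dy":0,"dz":-0.4,"ax":0,"ay":0,"az":0},{"dx":-0.16,"dy":0,"dz":-0.8,"ax":0,"ay":0,"az":0},{"dx":-0.16,"dy":0,"dz":-1,"ax":0,"ay":0,"az":0},{"dx":-0.16,"dy":0,"dz":-1,"ax":0,"ay":0,"az":0}]' -1
python3 -m pendant '[{"dx":0.3,"dy":-0.3,"dz":-0.3,"ax":0,"ay":0,"az":0},{"dx":0.6,"dy":-0.6,"dz":-0.5,"ax":0,"ay":0,"az":0},{"dx":0.9,"dy":-0.9,"dz":-0.5,"ax":0,"ay":0,"az":0},{"dx":1,"dy":-1,"dz":-0.5,"ax":0,"ay":0,"az":0},{"dx":1,"dy":-1,"dz":-0.5,"ax":0,"ay":0,"az":0}]' -1
python3 - <<'E'
from rig import bot
import cv2,numpy as np,pickle
d={n:bot.grab_frame(n) for n in("scene","top")};pickle.dump(d,open("f1.pkl","wb"))
a=cv2.resize(d["scene"]["frame"][190:320,310:430],(400,433),interpolation=3)
b=cv2.resize(d["top"]["frame"][230:330,280:372],(398,433),interpolation=3)
cv2.imwrite("pics/s3.png",np.hstack([a,b]))
E
```

```text
time: 6.2
tool_pos: [0.5446, 0.3296, 0.1809]
tcp_rot: [-0.011, 1.0, 0.002, 0.004]
wrist_force: [0.8, 0.1, 0.2]
gripper_width: 0.0003
grip_force: 0.0
time: 6.7
tool_pos: [0.4215, 0.2034, 0.2343]
tcp_rot: [-0.01, 1.0, -0.001, -0.002]
wrist_force: [-0.2, 0.1, -0.5]
gripper_width: 0.0003
grip_force: 0.0
```

View pics/s3.png

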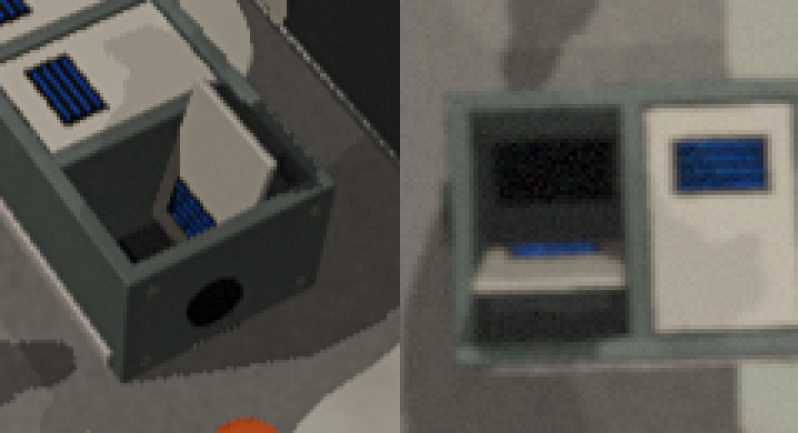

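Run:
```python
import pickle;from h import *
d=pickle.load(open("f1.pkl","rb"));t,s=d["top"],d["scene"]
p=np.array([.5541-.045,.3275-.001,.086])
for th in(1.1,1.2,1.3,1.35):
    e=p+[-.028*np.cos(th)+.004*np.sin(th),0,.028*np.sin(th)+.004*np.cos(th)]
    o=[]
    for f in(t,s):
        q=f["camera_from_world"]@[*e,1];K=f["intrinsics"];o+=[K[0,0]*q[0]/-q[2]+K[0,2],K[1,1]*-q[1]/-q[2]+K[1,2]]
    print(th,np.round(o,1))
top=(314.6,297.0);sc=(381,226.5)
e=tri(ray(t,*top),ray(s,*sc));print("edge",e.round(4))
# pad ribs now: centroid
for f,b in((t,(285,270,335,300)),(s,(340,230,385,270))):
    for c,st in blobs(f,b,amin=15): print(c.round(1),st)
```

```text
1.1 [313.6 297.  382.3 224.9]
1.2 [313.6 295.5 380.9 225.2]
1.3 [313.5 294.  379.5 225.6]
1.35 [313.5 293.2 378.8 225.9]
edge [0.5004 0.3248 0.107 ]
[314.4 286.8] [306 286  19   3  47]
[366.4 253.4] [362 245  12  16  99]
```

Run:
```python
import pickle;from h import *
d=pickle.load(open("f1.pkl","rb"));t,s=d["top"],d["scene"];d0=pickle.load(open("f0.pkl","rb"))
p=np.array([.5541-.045,.3275-.001,.086])
def pr(f,e):
    q=f["camera_from_world"]@[*e,1];K=f["intrinsics"];return np.round([K[0,0]*q[0]/-q[2]+K[0,2],K[1,1]*-q[1]/-q[2]+K[1,2]],1)
def pt(th,r,y,h): return p+[r*np.cos(th)+h*np.sin(th),y,-r*np.sin(th)+h*np.cos(th)]
for th in(0,1.1,1.2,1.3,1.35):
    print(th,"top rows: edgebot,edgetop,ribnear,ribfar",[pr(t,pt(th,r,0,h))[1] for r,h in((-.028,-.001),(-.028,.004),(.0335,.004),(.0565,.004))],
      "scene corner top y+,y-:",pr(s,pt(th,-.028,.033,.004)),pr(s,pt(th,-.028,-.033,.004)),"ribnear y+-",pr(s,pt(th,.0335,.019,.004)),pr(s,pt(th,.0335,-.019,.004)))
g=t["frame"][275:312,310:320].mean(1).round().astype(int)
for i,r in enumerate(g):print(275+i,r,end=" ")
a=cv2.resize(s["frame"][205:275,345:415],(600,600),interpolation=0)
cv2.imwrite("pics/s4.png",a)
```

```text
0 top rows: edgebot,edgetop,ribnear,ribfar [np.float64(307.5), np.float64(307.5), np.float64(275.3), np.float64(263.4)] scene corner top y+,y-: [401.5 242.9] [379.9 216.6] ribnear y+- [365.4 251.3] [353.5 235.5]
1.1 top rows: edgebot,edgetop,ribnear,ribfar [np.float64(299.5), np.float64(297.0), np.float64(284.1), np.float64(279.7)] scene corner top y+,y-: [393.5 238.6] [371.6 211.7] ribnear y+- [371.7 259.5] [359.9 244. ]
1.2 top rows: edgebot,edgetop,ribnear,ribfar [np.float64(298.1), np.float64(295.5), np.float64(285.6), np.float64(282.3)] scene corner top y+,y-: [392.1 238.9] [370.2 212. ] ribnear y+- [373.  259.4] [361.3 244. ]
1.3 top rows: edgebot,edgetop,ribnear,ribfar [np.float64(296.6), np.float64(294.0), np.float64(287.2), np.float64(284.9)] scene corner top y+,y-: [390.7 239.4] [368.8 212.4] ribnear y+- [374.5 259.2] [362.8 243.9]
1.35 top rows: edgebot,edgetop,ribnear,ribfar [np.float64(295.9), np.float64(293.2), np.float64(288.0), np.float64(286.3)] scene corner top y+,y-: [390.  239.6] [368.1 212.6] ribnear y+- [375.2 259.1] [363.5 243.7]
275 [14 13 15] 276 [19 22 21] 277 [32 33 33] 278 [36 37 36] 279 [36 38 35] 280 [33 36 34] 281 [36 38 35] 282 [34 35 34] 283 [35 35 37] 284 [36 38 38] 285 [43 39 37] 286 [81 50 36] 287 [112  58  28] 288 [110  68  51] 289 [98 94 94] 290 [106 118 123] 291 [115 128 134] 292 [115 128 133] 293 [120 133 139] 294 [132 145 152] 295 [137 150 157] 296 [120 132 137] 297 [80 87 90] 298 [50 52 53] 299 [45 47 46] 300 [49 50 50] 301 [47 48 48] 302 [36 38 38] 303 [35 37 37] 304 [35 37 36] 305 [35 36 35] 306 [35 36 36] 307 [36 36 37] 308 [42 44 41] 309 [52 57 53] 310 [61 65 61] 311 [65 70 67]
```

View pics/s4.png

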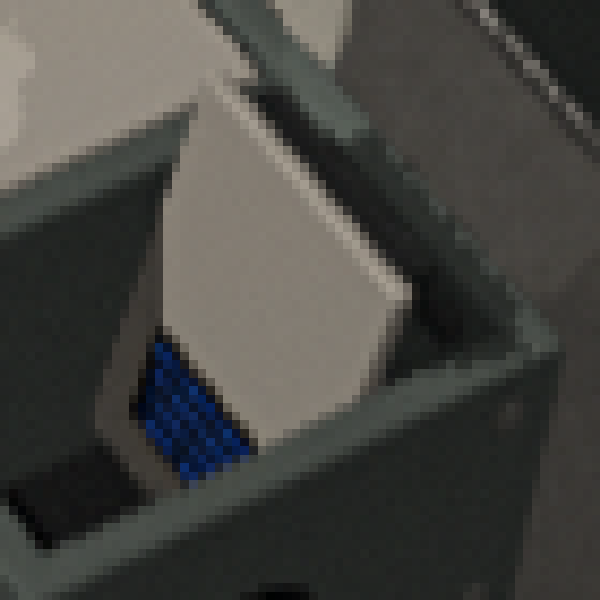

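Estimates of the tilt give 1.28 to 1.35, so I'm not certain it is fully open. I'll push again, lower on the panel and with the tool leaning about 12° for better leverage and clearance.

```bash
python3 to.py .546 .3275 .17; python3 -m pendant '[{"dx":-0.3,"dy":0.3,"dz":0,"ax":0,"ay":0.05,"az":0},{"dx":-0.6,"dy":0.6,"dz":0.15,"ax":0,"ay":0.1,"az":0},{"dx":-0.9,"dy":0.9,"dz":0.3,"ax":0,"ay":0.13,"az":0},{"dx":-1,"dy":1,"dz":0.54,"ax":0,"ay":0.13,"az":0},{"dx":-1,"dy":1,"dz":0.54,"ax":0,"ay":0.13,"az":0},{"dx":-1,"dy":1,"dz":0.54,"ax":0,"ay":0.13,"az":0}]' -1
python3 to.py .546 .3275 .12;python3 to.py .546 .3275 .065;python3 to.py .546 .3275 .045
```

```text
shift [-1.035  0.995  0.532] turn [ 0.    -0.001 -0.001] pos [0.4245 0.2055 0.234 ] F [0.84 0.17 0.6 ] t 6.8 j [ 0.31 -0.09 -0.03  1.63  0.    0.29] w 0.0
time: 7.4
tool_pos: [0.5416, 0.3288, 0.1659]
tcp_rot: [-0.011, 0.994, -0.003, -0.105]
wrist_force: [-0.5, -0.4, 0.6]
gripper_width: 0.0001
grip_force: 0.0
shift [-0.116 -0.01   0.367] turn [-0.002 -0.134 -0.   ] pos [0.5416 0.3288 0.1659] F [-0.54 -0.36  0.64] t 7.4 j [0.4  0.57 0.59 1.79 0.08 0.37] w 0.0
shift [-0.212 -0.009  0.815] turn [-0.002 -0.134 -0.   ] pos [0.5416 0.3288 0.1659] F [-0.54 -0.36  0.64] t 7.4 j [0.4  0.57 0.59 1.79 0.08 0.37] w 0.0
shift [-0.247 -0.009  0.978] turn [-0.002 -0.134 -0.   ] pos [0.5416 0.3288 0.1659] F [-0.54 -0.36  0.64] t 7.4 j [0.4  0.57 0.59 1.79 0.08 0.37] w 0.0
```

```bash
python3 -m pendant '[{"dx":-0.12,"dy":0,"dz":0.2,"ax":0,"ay":0,"az":0},{"dx":-0.14,"dy":0,"dz":0.45,"ax":0,"ay":0,"az":0},{"dx":-0.2,"dy":0,"dz":0.7,"ax":0,"ay":0,"az":0},{"dx":-0.24,"dy":0,"dz":0.9,"ax":0,"ay":0,"az":0},{"dx":-0.25,"dy":0,"dz":0.98,"ax":0,"ay":0,"az":0},{"dx":-0.25,"dy":0,"dz":0.98,"ax":0,"ay":0,"az":0},{"dx":-0.25,"dy":0,"dz":0.98,"ax":0,"ay":0,"az":0}]' -1
python3 to.py .535 .328 .045;python3 to.py .528 .328 .045
```

```text
time: 8.1
tool_pos: [0.549, 0.3288, 0.0517]
tcp_rot: [-0.011, 0.995, -0.0, -0.1]
wrist_force: [-0.7, -0.0, -0.0]
gripper_width: -0.0002
grip_force: 0.0
shift [ 0.103 -0.004  0.078] turn [ 0.001 -0.128 -0.001] pos [0.549  0.3288 0.0517] F [-0.67 -0.03 -0.01] t 8.1 j [0.4  0.58 0.39 1.56 0.07 0.37] w -0.0
shift [ 0.16  -0.003  0.09 ] turn [ 0.001 -0.128 -0.001] pos [0.549  0.3288 0.0517] F [-0.67 -0.03 -0.01] t 8.1 j [0.4  0.58 0.39 1.56 0.07 0.37] w -0.0
```

```bash
python3 -m pendant '[{"dx":0.03,"dy":0,"dz":0,"ax":0,"ay":0,"az":0},{"dx":0.06,"dy":0,"dz":0.01,"ax":0,"ay":0,"az":0},{"dx":0.09,"dy":0,"dz":0.02,"ax":0,"ay":0,"az":0},{"dx":0.09,"dy":0,"dz":0.02,"ax":0,"ay":0,"az":0},{"dx":0.09,"dy":0,"dz":0.02,"ax":0,"ay":0,"az":0}]' -1
python3 -m pendant '[{"dx":0.02,"dy":0,"dz":0.01,"ax":0,"ay":0,"az":0},{"dx":0.03,"dy":0,"dz":0.01,"ax":0,"ay":0,"az":0},{"dx":0.03,"dy":0,"dz":0.01,"ax":0,"ay":0,"az":0},{"dx":0.03,"dy":0,"dz":0.01,"ax":0,"ay":0,"az":0}]' -1
```

```text
time: 8.6
tool_pos: [0.5369, 0.3282, 0.0488]
tcp_rot: [-0.011, 0.995, -0.001, -0.102]
wrist_force: [-1.3, 0.3, 0.1]
gripper_width: -0.0001
grip_force: 0.0
time: 9.0
tool_pos: [0.5333, 0.3281, 0.0482]
tcp_rot: [-0.011, 0.995, -0.001, -0.102]
wrist_force: [-0.2, 0.5, 0.4]
gripper_width: -0.0002
grip_force: 0.0
```

```bash
python3 -m pendant '[{"dx":0.02,"dy":0,"dz":0.01,"ax":0,"ay":0,"az":0},{"dx":0.03,"dy":0,"dz":0.01,"ax":0,"ay":0,"az":0},{"dx":0.03,"dy":0,"dz":0.01,"ax":0,"ay":0,"az":0},{"dx":0.03,"dy":0,"dz":0.01,"ax":0,"ay":0,"az":0}]' -1
python3 -m pendant '[{"dx":0.02,"dy":0,"dz":0.01,"ax":0,"ay":0,"az":0},{"dx":0.03,"dy":0,"dz":0.01,"ax":0,"ay":0,"az":0},{"dx":0.03,"dy":0,"dz":0.01,"ax":0,"ay":0,"az":0},{"dx":0.03,"dy":0,"dz":0.01,"ax":0,"ay":0,"az":0}]' -1
python3 -m pendant '[{"dx":0.02,"dy":0,"dz":0,"ax":0,"ay":0,"az":0},{"dx":0.03,"dy":0,"dz":0,"ax":0,"ay":0,"az":0},{"dx":0.03,"dy":0,"dz":0,"ax":0,"ay":0,"az":0},{"dx":0.03,"dy":0,"dz":0,"ax":0,"ay":0,"az":0}]' -1
```

```text
time: 9.4
tool_pos: [0.5295, 0.3281, 0.0479]
tcp_rot: [-0.011, 0.995, -0.001, -0.102]
wrist_force: [0.3, -0.2, -0.2]
gripper_width: 0.0001
grip_force: 0.0
time: 9.8
tool_pos: [0.5285, 0.328, 0.0477]
tcp_rot: [-0.011, 0.995, -0.001, -0.099]
wrist_force: [5.4, -0.6, -0.4]
gripper_width: -0.0002
grip_force: 2.7
time: 10.2
tool_pos: [0.5283, 0.328, 0.0483]
tcp_rot: [-0.011, 0.995, -0.001, -0.096]
wrist_force: [12.3, 0.4, -4.5]
gripper_width: 0.0001
grip_force: 5.1
```

The tip meets a hard stop at once, without moving the panel, so it is fully open. Retreating.

```bash
python3 -m pendant '[{"dx":-0.06,"dy":0,"dz":0,"ax":0,"ay":0,"az":0},{"dx":-0.14,"dy":0,"dz":0,"ax":0,"ay":0,"az":0},{"dx":-0.18,"dy":0,"dz":-0.1,"ax":0,"ay":0,"az":0},{"dx":-0.14,"dy":0,"dz":-0.35,"ax":0,"ay":0,"az":0},{"dx":-0.06,"dy":0,"dz":-0.7,"ax":0,"ay":0,"az":0},{"dx":0,"dy":0,"dz":-1,"ax":0,"ay":0,"az":0},{"dx":0,"dy":0,"dz":-1,"ax":0,"ay":0,"az":0}]' -1
python3 -m pendant '[{"dx":0.3,"dy":-0.3,"dz":-0.3,"ax":0,"ay":0,"az":0},{"dx":0.6,"dy":-0.6,"dz":-0.4,"ax":0,"ay":0,"az":0},{"dx":0.9,"dy":-0.9,"dz":-0.4,"ax":0,"ay":0,"az":0},{"dx":1,"dy":-1,"dz":-0.4,"ax":0,"ay":0,"az":0},{"dx":1,"dy":-1,"dz":-0.4,"ax":0,"ay":0,"az":0}]' -1
python3 - <<'E'
from rig import bot
import cv2
d={n:bot.grab_frame(n) for n in("scene","top")}
g=d["top"]["frame"][284:300,310:320].mean(1).mean(1).round().astype(int);print(g)
cv2.imwrite("pics/s5.png",d["scene"]["frame"])
E
```

```text
time: 10.9
tool_pos: [0.5489, 0.3296, 0.1725]
tcp_rot: [-0.011, 0.995, 0.001, -0.097]
wrist_force: [0.7, 0.8, 0.2]
gripper_width: 0.0001
grip_force: 0.0
time: 11.4
tool_pos: [0.439, 0.204, 0.238]
tcp_rot: [-0.01, 0.995, -0.001, -0.103]
wrist_force: [-0.8, 0.3, 0.2]
gripper_width: -0.0001
grip_force: 0.0
[ 41  47  63  76  88 109 133 143 143 149 163 168 147  98  59  55]
```

View pics/s5.png

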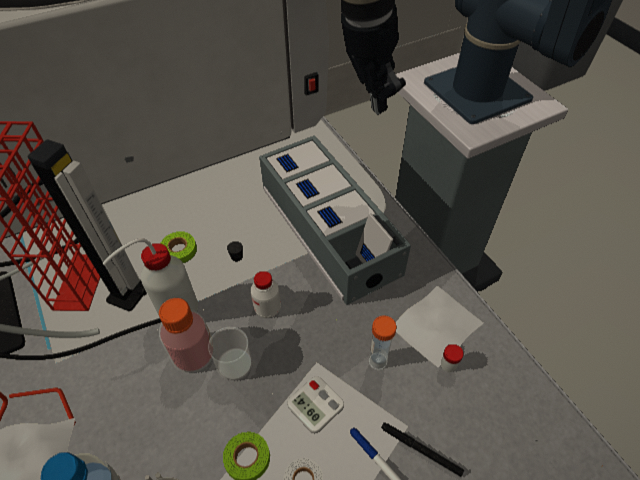

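Panel a stands upright near (375,240), unchanged by the second push. The pot, tube, stopper and bottle are where they were, and the arm is clear.

```bash
python3 -c "
from rig import bot
print(bot.close_job())"
```

```text
the job is handed in; nothing more can be done
None
```

Panel a was the free one (the first pad I pressed, so b to d were never tried); I pushed it down and over to its hard stop, left it open with the arm clear and the bystanders unmoved, and handed the job in at about 11.5 s. The camera put its tilt at 1.28 to 1.35 rad, and a second push met the stop with no further movement.

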